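Re-zero the burr grinder and back it off one full turn

ROBOT

A 7-joint arm with a two-finger parallel gripper is mounted at the origin on a cart in front of the work surface, level with it; the furniture and walls round the work are solid. World frame = base frame: x ahead of the robot, y to its left, z up, the work surface at z = 0. Lengths are in m, angles in rad, forces in N, time in s.
With the tool pointing down it reaches from about 0.35 to 0.9 m from the base axis. Payload 19.9 kg.
Tool frame: the origin (TCP) lies between the finger pads, 19 mm behind the fingertips; this is the grasp point; z points along the fingers, y is the line along which they close (so a half turn about z gives the same grasp; the last joint's range is limited). The gripper opens to 85 mm and grips with 20 to 120 N. Pads are 22 mm wide; open, the fingers measure 114 mm over their backs; the gripper's body (76 mm by 85 mm) begins 54 mm behind the grasp point. The pads swing forward as they close: fully open they stand 13 mm farther back than shut.
Start: joints at [-1.232, 0.417, -0.01, 1.614, 0.005, 1.111, -0.053], TCP at [0.232, 0.58, 0.25] pointing down, gripper open.
Joint ranges: [-2.81, 2.81], [-0.39, 2.02], [-1.27, 1.25], [0.06, 2.57], [-1.19, 4.33], [0.19, 2], [-2.82, 2.82]. Speed limits (rad/s): [1.89, 1.89, 2.39, 2.39, 3.01, 3.01, 3.01].

INTERFACE

Orientations are given as a rotation vector (axis times angle).
In Python, from station import env gives the robot as it stands.
- The arm moves only by the tool play_rows, never from a script. Its argument "increments" is a list of rows, each an object with "dp": the shift along the tool's x, y, z as a fraction of full scale, a list of three; "turn": the turn about the tool's z as a fraction of full scale; "hand": the opening, from 0 (shut) to 1 (fully open). In form: [{"dp": [dx, dy, dz], "turn": turn, "hand": hand}, ...]. A call has 1 to 5 rows; each row shifts and turns the commanded pose from where the row before left it, along the tool's axes as they then stand; what a row does not reach is not made up. Full scale, the value 1, is 4 cm for a shift and 90 degrees for a turn. A row lasts 1/12 s, in which the tool goes at most 41.7 mm and 7.16 degrees, less where a joint would pass 70% of its speed; a pose out of reach is approached as far as the arm can. A call with a number of a shift or a turn outside -1 to 1 is refused whole. A call with a gripper value outside its range is refused whole. The fingers move at their own pace and stop on an object; the grip force is fixed at half the most. Time passes only in rows, so rows that do not move let the fingers close. It gives the time, the measured TCP pose, the force, the opening and the grip force at its end, in the units of the state.
- env.get_obs(): the state, without advancing time (a new reading comes with each control period).
- env.capture(name): name is "scene" or "top" or "wrist"; returns a dict with "img" (400x640x3 uint8, blue, green, red), "range_z" (400x640 float32, m along the optical axis (not along the pixel's ray), 0 where there is no reading), "fov_y" (degrees; the focal length in pixels is half the picture's height over the tangent of half this angle, whatever the lens; pixels are square), "cx", "cy" (the principal point, pixels), "pose" (4x4, takes a point from camera to world coordinates). Camera axes: x right, y down, z forward; pixel columns grow to the right and rows downward; lengths in m; the calibration is good to about 2 mm. A picture is of the moment at which its call begins.
- env.close_job(): hands the job in; it is judged then, once.
Trained networks look in a picture, given as the dict that the camera call returned (one of the last four; its "shot" number tells which), for a name from the list of things; names that differ only in an ending like _2 or _b are one class to them, and where a whole thing is asked for, a point or a joint stands for the part that bears it (a point fixed in the world has none). Each returns a list of dicts, best first, with "score" (0 to 1); they miss things now and then, are a little off and sometimes report something else, mostly with a low value. They report only what shows in the picture. A call takes as long as a camera call. They do not tell look-alikes from the thing itself.
- env.trace(picture, query): "region" (400x640 bool, what is visible of it) and "point" ([row, column] in pixels, amid what is visible of it).
The state is a dict: "t": time; "joints": joint angles; "qvel": joint speeds; "joint_efforts": joint torques, N m; "eef_pos": TCP position; "ee_rot": TCP orientation; "wrist_force": force on the tool from outside, world axes, zero at the start; "ft_torque": the same for the moment, N m; "finger_gap": finger opening in m; "grip_force": force on a finger pad.
Only numpy, scipy, OpenCV 4.12 (cv2) and the standard library are available. Lean on these libraries where they do the work, as an engineer would, in place of code of your own. Each camera call takes 0.05 s, during which the arm holds its last target. There are 200 camera calls.

TASK

The coffee grinder has to be set afresh: turn the ribbed adjusting collar on its top clockwise (seen from above) until you feel the burrs meet and it will go no further, then open it anticlockwise by exactly one full turn from that stop, so that its yellow mark points the same way as it did at the stop. Let go of the collar and leave the hopper and the striped mug where they stand.

Things in the scene. Friction and masses are not known exactly. Their poses are not given: they have to be found in the camera images.
- grinder: Squat electric burr grinder fixed to the worktop: dark steel round body 116 mm across at the foot, 108 mm above, 75 mm high, with a grounds drawer and small knob at its front (-x side, to 70 mm from the axis). Origin: centre of its underside, on the collar's axis; z up. Its shoulder, 92 mm across with white graduations, is at height 75 mm; the hopper is off and the collar stands free above it.
- collar (a joint): Turn of the adjusting collar about the grinder's vertical axis, rad, over several turns; grows as it opens (anticlockwise from above). Zero has no special meaning. The hard stop where the burrs meet is 0.8 to 2.3 rad clockwise of the start and must be found by feel. Elsewhere it turns against a steady friction of about 0.15 N m and stays where it is left.
- collar_grip (a point): Point on the collar's axis at a good height for the TCP, 101 mm above the worktop. The collar is a black ribbed round cylinder 56 mm in diameter, 41 mm high, from 76 to 117 mm above the worktop; it does not rise as it turns. x axis: from the axis to the yellow mark; z up.
- collar_mark (a point): The yellow mark on the collar's top near its rim, 26 mm from the axis, 118 mm above the worktop; it turns with the collar.
- hopper: The grinder's milky clear bean hopper, standing loose upside down on its black lid: 98 mm across, 95 mm high. Origin: centre of its underside. A bystander.
- tea_mug: White mug with blue stripes, 90 mm by 121 mm with its handle, 97 mm high, standing loose. Origin: its underside. A bystander.
Not all that is in view belongs to the job. What is shaped like the grinder but purple is not meant.

How it is judged:
By the outcome, as a careful person would: the job done as asked, in the order asked, and still so for the second after the job is handed in, with the robot touching nothing.
It also fails if it takes over 64 s, if anything falls off the work surface, if the arm or the gripper's body presses on something with over 40 N, if the wrist force passes 120 N, or if a joint passes its speed limit or range.

## Working session

There is one attempt and no reset: what is moved stays moved. The work goes in short steps, Python scripts to look and compute and a tool call to move; the robot and the scene stay as the last step left them, time stands still between calls to the robot, and variables do not carry over. Pictures are saved under pics/ and viewed, at most 10 in all, crops included, and the job is handed in when it is done.

Besides the shell and the picture viewer there is one more tool, called after "Request:" in YAML: its name, and indented under it one key for each argument. play_rows: Moves the arm, as the interface text tells. Shift numbers are shares of 4 cm and turn numbers shares of 90 degrees, none past 1 either way. Its arguments: {"type":"object","properties":{"increments":{"type":"array"}},"required":["increments"]}

```bash
mkdir -p pics
cat > h.py <<'E'
import numpy as np,cv2
from station import env
def pt(c,r,col,z=None):
    f=200/np.tan(np.radians(c['fov_y'])/2); f=c['img'].shape[0]/2/np.tan(np.radians(c['fov_y'])/2)
    d=np.array([(col-c['cx'])/f,(r-c['cy'])/f,1.]); P=np.array(c['pose'])
    if z is None: return P[:3,:3]@(d*c['range_z'][int(r),int(col)])+P[:3,3]
    w=P[:3,:3]@d; return P[:3,3]+w*(z-P[2,3])/w[2]
E
python3 - <<'E'
from h import *
ims=[]
for n in ['scene','top']:
    c=env.capture(n); cv2.imwrite(f'pics/{n}0.png',c['img'])
    for q in ['grinder','collar','collar_mark','hopper','tea_mug']:
        for d in env.trace(c,q)[:3]:
            r,k=d['point']; print(n,q,round(d['score'],2),(int(r),int(k)),d['region'].sum(),pt(c,r,k).round(3))
o=env.get_obs();print(o)
E
```

```text
scene grinder 0.97 (245, 338) 1983 [ 0.493 -0.285  0.068]
scene collar 0.67 (224, 333) 479 [ 0.497 -0.26   0.113]
scene collar 0.65 (194, 291) 371 [ 0.516 -0.044  0.104]
scene collar_mark 0.82 (226, 334) 512 [ 0.494 -0.267  0.113]
scene collar_mark 0.67 (196, 290) 371 [ 0.51  -0.046  0.102]
scene hopper 0.82 (193, 264) 808 [0.511 0.104 0.053]
scene tea_mug 0.77 (280, 387) 1976 [ 0.471 -0.475  0.089]
top grinder 0.93 (202, 281) 1353 [ 0.334 -0.119  1.28 ]
top grinder 0.82 (210, 361) 1439 [ 0.502 -0.239  0.116]
top collar 0.63 (205, 364) 362 [ 0.517 -0.248  0.117]
top collar 0.62 (198, 278) 376 [ 0.532 -0.021  0.115]
top collar_mark 0.93 (207, 366) 434 [ 0.511 -0.253  0.118]
top collar_mark 0.84 (194, 277) 394 [ 0.542 -0.019  0.121]
top hopper 0.64 (199, 226) 986 [0.531 0.119 0.095]
top tea_mug 0.89 (210, 439) 1104 [ 0.519 -0.466  0.026]
{'t': 0.6, 'joints': array([-1.23151429,  0.41742108, -0.01029395,  1.61359446,  0.00470497,
        1.11068647, -0.05300608]), 'qvel': array([ 0.00032117,  0.00046781, -0.00130154,  0.0011333 ,  0.00030401,
        0.00087203,  0.00115154]), 'joint_efforts': array([-1.23217775e-03, -8.63883448e+01,  6.78164363e-01, -4.35096395e+01,
        1.91606709e-02,  2.04243799e-03,  7.62121067e-05]), 'eef_pos': array([0.23227566, 0.580223  , 0.24994929]), 'ee_rot': array([ 5.94528047e-01,  3.08479347e+00, -1.42002939e-04]), 'wrist_force': array([ 0.03940968,  0.01002386, -0.50364552]), 'ft_torque': array([ 0.00966079, -0.02549389,  0.0586391 ]), 'grip_force': 0.0, 'finger_gap': 0.08506688827844784}
```

View pics/scene0.png

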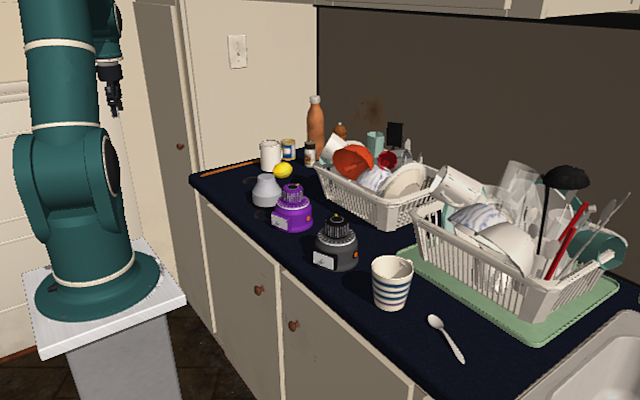

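View pics/top0.png

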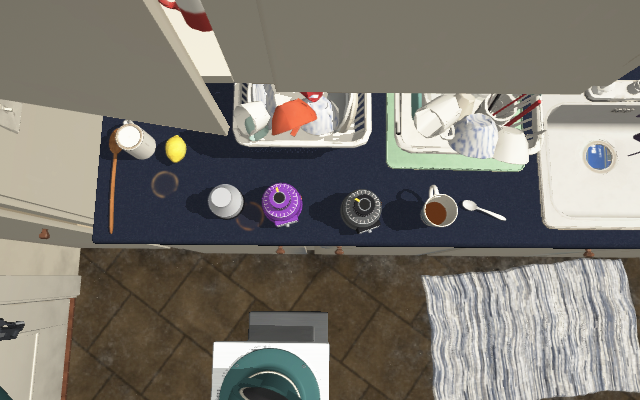

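Candidates: the dark grinder with collar at top (205,364) and scene (224,333), and the purple look-alike at top (202,281) and scene (194,291). I choose the dark steel one, and check it in a crop.

Run:
```python
from h import *
c=env.capture('top'); cv2.imwrite('pics/crop1.png',cv2.resize(c['img'][175:240,325:405],None,fx=8,fy=8,interpolation=cv2.INTER_CUBIC))
rr,cc=np.mgrid[180:235,335:395]
P=np.array([pt(c,r,k) for r,k in zip(rr.ravel(),cc.ravel())])
m=(P[:,2]>.108)&(P[:,2]<.125); print(m.sum(),P[m].min(0),P[m].max(0),P[m].mean(0))
(x,y),r=cv2.minEnclosingCircle(P[m][:,:2].astype(np.float32));print(x,y,r)
```

```text
369 [ 0.49133184 -0.27507021  0.1087126 ] [ 0.54720296 -0.21706721  0.12456172] [ 0.51900775 -0.24526759  0.11782573]
0.519165575504303 -0.24596789479255676 0.0292702354490757
```

View pics/crop1.png

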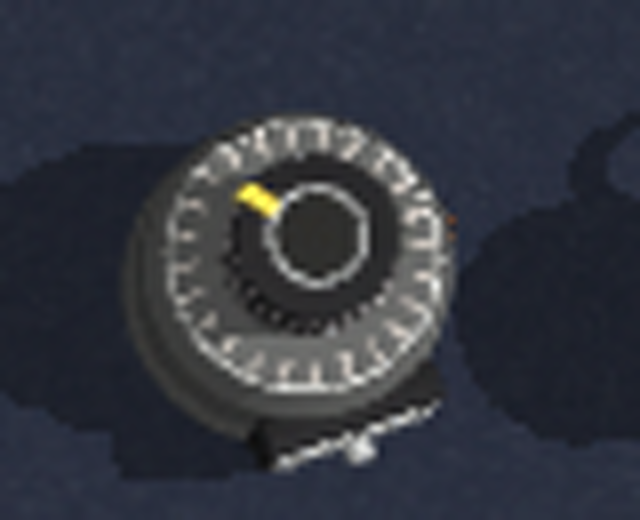

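Request:
play_rows:
  increments:
    - {"dp": [-0.5,-0.6,0],"turn": 0,"hand": 1}
    - {"dp": [-0.55,-0.65,0],"turn": 0,"hand": 1}
    - {"dp": [-0.55,-0.65,0],"turn": 0,"hand": 1}
    - {"dp": [-0.55,-0.65,0],"turn": 0,"hand": 1}
    - {"dp": [-0.55,-0.65,0],"turn": 0,"hand": 1}

```text
t: 1.07
eef_pos: [0.2852, 0.4197, 0.25]
ee_rot: [0.594, 3.085, 0.0]
wrist_force: [0.1, 0.5, 0.5]
finger_gap: 0.0852
grip_force: 0.0
```

The crop shows the dark steel grinder with its black collar, and the yellow mark points up-left at about crop (258,197). The axis is about (0.519, -0.246). I carry on towards it.

Request:
play_rows:
  increments:
    - {"dp": [-0.55,-0.65,0],"turn": 0,"hand": 1}
    - {"dp": [-0.55,-0.65,0],"turn": 0,"hand": 1}
    - {"dp": [-0.55,-0.65,0],"turn": 0,"hand": 1}
    - {"dp": [-0.55,-0.65,0],"turn": 0,"hand": 1}
    - {"dp": [-0.55,-0.65,0],"turn": 0,"hand": 1}

```text
t: 1.48
eef_pos: [0.339, 0.2581, 0.2502]
ee_rot: [0.594, 3.085, 0.001]
wrist_force: [1.1, 0.3, 0.6]
finger_gap: 0.0849
grip_force: 0.0
```

Request:
play_rows:
  increments:
    - {"dp": [-0.55,-0.65,0],"turn": 0,"hand": 1}
    - {"dp": [-0.55,-0.65,0],"turn": 0,"hand": 1}
    - {"dp": [-0.55,-0.65,0],"turn": 0,"hand": 1}
    - {"dp": [-0.55,-0.65,0],"turn": 0,"hand": 1}
    - {"dp": [-0.55,-0.65,0],"turn": 0,"hand": 1}

```text
t: 1.9
eef_pos: [0.3928, 0.0965, 0.2503]
ee_rot: [0.594, 3.084, 0.001]
wrist_force: [1.6, 0.7, 0.5]
finger_gap: 0.0855
grip_force: 0.0
```

Request:
play_rows:
  increments:
    - {"dp": [-0.55,-0.65,0],"turn": 0,"hand": 1}
    - {"dp": [-0.55,-0.65,0],"turn": 0,"hand": 1}
    - {"dp": [-0.55,-0.65,0],"turn": 0,"hand": 1}
    - {"dp": [-0.55,-0.65,0],"turn": 0,"hand": 1}
    - {"dp": [0,0,0],"turn": 0,"hand": 1}

```text
t: 2.32
eef_pos: [0.4368, -0.0365, 0.2505]
ee_rot: [0.603, 3.081, -0.002]
wrist_force: [-1.5, 0.6, -0.3]
finger_gap: 0.0858
grip_force: 0.0
```

Run:
```python
from station import env
o=env.get_obs();print(o['t'],o['eef_pos'],o['ee_rot'],o['joints'])
```

```text
2.3167 [ 0.43677358 -0.03650002  0.25049251] [ 6.03429381e-01  3.08131527e+00 -1.51257268e-03] [-0.4821818   0.07548963  0.5216634   2.06797684 -0.04303345  1.00697673
  1.24522115]
```

Request:
play_rows:
  increments:
    - {"dp": [-0.55,-0.58,0],"turn": 0,"hand": 1}
    - {"dp": [-0.55,-0.58,0],"turn": 0,"hand": 1}
    - {"dp": [-0.55,-0.58,0],"turn": 0,"hand": 1}
    - {"dp": [-0.55,-0.58,0],"turn": 0,"hand": 1}
    - {"dp": [-0.55,-0.58,0],"turn": 0,"hand": 1}

```text
t: 2.73
eef_pos: [0.4951, -0.1811, 0.2501]
ee_rot: [0.594, 3.085, 0.0]
wrist_force: [0.4, 1.4, -0.1]
finger_gap: 0.0853
grip_force: 0.0
```

Request:
play_rows:
  increments:
    - {"dp": [-0.55,-0.58,0],"turn": 0,"hand": 1}
    - {"dp": [-0.55,-0.58,0],"turn": 0,"hand": 1}
    - {"dp": [0,0,0],"turn": 0,"hand": 1}
    - {"dp": [0,0,0],"turn": 0,"hand": 1}
    - {"dp": [0,0,0],"turn": 0,"hand": 1}

```text
t: 3.15
eef_pos: [0.5181, -0.2388, 0.2498]
ee_rot: [-0.595, -3.084, -0.0]
wrist_force: [0.1, 1.1, -0.5]
finger_gap: 0.0859
grip_force: 0.0
```

```bash
cat >> h.py <<'E'
def mark(name='wrist',pic=None):
    "collar axis (circle of top face from range) and yellow mark angle, world"
    c=env.capture(name)
    if pic: cv2.imwrite(pic,c['img'])
    f=200/np.tan(np.radians(c['fov_y'])/2); P=np.array(c['pose']); z=c['range_z']
    r,k=np.mgrid[:400,:640]; W=np.stack([(k-c['cx'])/f*z,(r-c['cy'])/f*z,z],-1)@P[:3,:3].T+P[:3,3]
    d=np.hypot(W[...,0]-.519,W[...,1]+.246)
    m=(W[...,2]>.110)&(W[...,2]<.126)&(d<.04)&(z>0)
    h=cv2.cvtColor(c['img'],cv2.COLOR_BGR2HSV)
    y=m&(h[...,0]>18)&(h[...,0]<38)&(h[...,1]>120)&(h[...,2]>90)
    cen,rad=cv2.minEnclosingCircle(W[m][:,:2].astype(np.float32)) if m.any() else ((0,0),0)
    yw=np.array([pt(c,a,b,.118)[:2] for a,b in zip(*np.nonzero(y))]).mean(0) if y.any() else None
    return np.array(cen),rad,m.sum(),yw,y.sum()
def ang(yw,cen): return np.degrees(np.arctan2(yw[1]-cen[1],yw[0]-cen[0]))
def st():
    o=env.get_obs(); e=o['ee_rot']
    print('t',round(o['t'],2),'p',o['eef_pos'].round(4),'tool x deg',round(2*np.degrees(np.arctan2(e[1],e[0])),2),'j',o['joints'].round(2),'F',o['wrist_force'].round(1),'T',o['ft_torque'].round(2),o['finger_gap'])
E
python3 - <<'E'
from h import *
st()
for n in ['wrist','top']:
    a=mark(n,f'pics/{n}1.png'); print(n,a, a[3] is not None and ang(a[3],a[0]))
E
```

```text
t 3.15 p [ 0.5181 -0.2388  0.2498] tool x deg -201.82 j [-0.12  0.37  0.63  1.77 -0.24  1.08  1.78] F [ 0.1  1.1 -0.5] T [-0.01 -0.01  0.01] 0.08592064844534017
wrist (array([ 0.51777172, -0.24683775]), 0.029096245765686035, np.int64(3115), array([ 0.52990381, -0.22765294]), np.int64(106)) 57.69156723209908
top (array([0, 0]), 0, np.int64(0), None, np.int64(0)) False
```

View pics/wrist1.png

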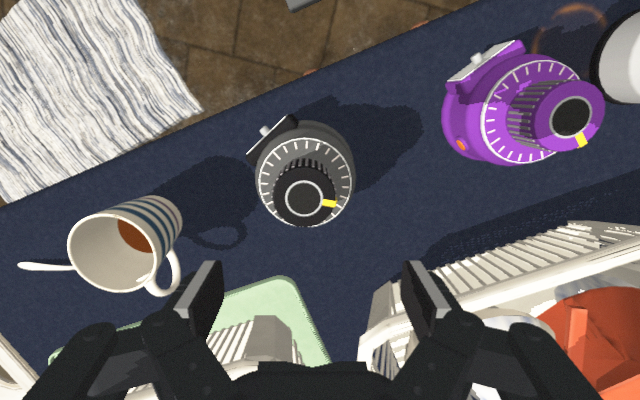

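The wrist view shows the black collar at about (303,198) with its mark at (329,203), at a world angle of about 58°. The purple one is at (570,115). I centre and descend.

Request:
play_rows:
  increments:
    - {"dp": [-0.07,-0.18,0.4],"turn": 0,"hand": 1}
    - {"dp": [0,0,0.7],"turn": 0,"hand": 1}
    - {"dp": [0,0,0.7],"turn": 0,"hand": 1}
    - {"dp": [0,0,0.5],"turn": 0,"hand": 1}
    - {"dp": [0,0,0],"turn": 0,"hand": 1}

```text
t: 3.67
eef_pos: [0.5167, -0.2449, 0.1548]
ee_rot: [-0.592, -3.081, -0.002]
wrist_force: [-0.8, 1.4, -0.7]
finger_gap: 0.0854
grip_force: 0.0
```

Run:
```python
from h import *
st()
a=mark('wrist','pics/wrist2.png'); print(a, a[3] is not None and ang(a[3],a[0]))
```

```text
t 3.67 p [ 0.5167 -0.2449  0.1548] tool x deg -201.74 j [-0.06  0.49  0.58  1.85 -0.33  0.91  1.87] F [-0.8  1.4 -0.7] T [ 0.04  0.03 -0.02] 0.08538950896547572
(array([ 0.51798791, -0.24668288]), 0.029215367510914803, np.int64(6695), array([ 0.52941349, -0.22757926]), np.int64(212)) 59.11700705459517
```

View pics/wrist2.png

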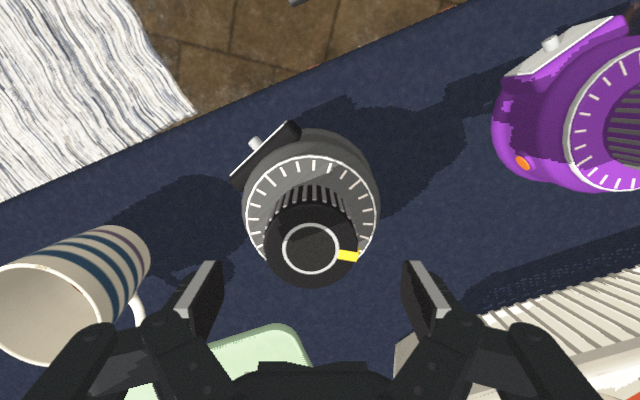

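Request:
play_rows:
  increments:
    - {"dp": [-0.05,-0.03,0.5],"turn": 0,"hand": 1}
    - {"dp": [0,0,0.5],"turn": 0,"hand": 1}
    - {"dp": [0,0,0.35],"turn": 0,"hand": 1}
    - {"dp": [0,0,0],"turn": 0,"hand": 1}
    - {"dp": [0,0,0],"turn": 0,"hand": 0.7}

```text
t: 4.13
eef_pos: [0.5201, -0.2486, 0.1054]
ee_rot: [0.594, 3.084, -0.0]
wrist_force: [-0.0, -0.4, 0.9]
finger_gap: 0.0757
grip_force: 0.0
```

Request:
play_rows:
  increments:
    - {"dp": [0,0,0],"turn": 0,"hand": 0.6}
    - {"dp": [0,0,0],"turn": 0,"hand": 0.5}
    - {"dp": [0,0,0],"turn": 0,"hand": 0.4}
    - {"dp": [0,0,0],"turn": 0,"hand": 0}
    - {"dp": [0,0,0],"turn": 0,"hand": 0}

```text
t: 4.55
eef_pos: [0.521, -0.2479, 0.1063]
ee_rot: [0.592, 3.082, 0.002]
wrist_force: [-2.2, 8.7, 17.3]
finger_gap: 0.0545
grip_force: 60.0
```

Run:
```python
from h import *
st()
a=mark('wrist','pics/wrist3.png'); print(a, a[3] is not None and ang(a[3],(.518,-.2467)))
```

```text
t 4.55 p [ 0.521  -0.2479  0.1063] tool x deg 158.24 j [-0.02  0.56  0.54  1.86 -0.39  0.81  1.91] F [-2.2  8.7 17.3] T [ 1.85  0.56 -0.08] 0.05445698713715788
(array([ 0.51545656, -0.24457674]), 0.03978933393955231, np.int64(13452), array([ 0.52927689, -0.22795157]), np.int64(354)) 58.973742844199535
```

View pics/wrist3.png

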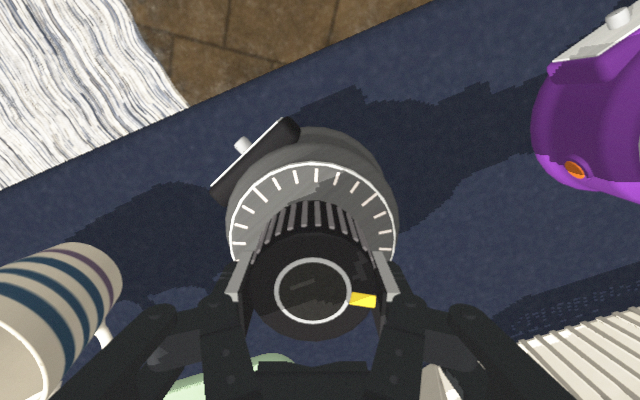

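Request:
play_rows:
  increments:
    - {"dp": [0,0,0],"turn": 0,"hand": 0.8}
    - {"dp": [0.05,0.03,0],"turn": 0,"hand": 0.8}
    - {"dp": [0,0,0],"turn": 0,"hand": 0.7}
    - {"dp": [0,0,0],"turn": 0,"hand": 0}
    - {"dp": [0,0,0],"turn": 0,"hand": 0}

```text
t: 5.02
eef_pos: [0.5183, -0.2467, 0.1049]
ee_rot: [0.594, 3.084, 0.001]
wrist_force: [-4.8, 5.2, 14.8]
finger_gap: 0.0542
grip_force: 60.5
```

Request:
play_rows:
  increments:
    - {"dp": [0,0,0],"turn": 0,"hand": 0}
    - {"dp": [0,0,0],"turn": 0.06,"hand": 0}
    - {"dp": [0,0,0],"turn": 0.06,"hand": 0}
    - {"dp": [0,0,0],"turn": 0.06,"hand": 0}
    - {"dp": [0,0,0],"turn": 0.06,"hand": 0}

```text
t: 5.43
eef_pos: [0.5183, -0.2468, 0.1049]
ee_rot: [1.168, 2.916, 0.001]
wrist_force: [-4.3, 4.6, 14.0]
finger_gap: 0.0545
grip_force: 61.3
```

Run:
```python
from h import *
a=mark('wrist','pics/wrist4.png'); print(a, a[3] is not None and ang(a[3],(.518,-.2467)))
st()
```

```text
(array([ 0.514332  , -0.24145518]), 0.03953814506530762, np.int64(13485), array([ 0.53552108, -0.23333205]), np.int64(356)) 37.34231855472541
t 5.48 p [ 0.5183 -0.2468  0.1048] tool x deg 135.88 j [-0.09  0.59  0.63  1.87 -0.46  0.83  1.58] F [-5.5  5.4 18.2] T [ 1.09  1.25 -0.2 ] 0.05404096654325836
```

Request:
play_rows:
  increments:
    - {"dp": [0,0,0],"turn": 0.06,"hand": 0}
    - {"dp": [0,0,0],"turn": 0.06,"hand": 0}
    - {"dp": [0,0,0],"turn": 0.06,"hand": 0}
    - {"dp": [0,0,0],"turn": 0.06,"hand": 0}
    - {"dp": [0,0,0],"turn": 0.04,"hand": 0}

```text
t: 5.9
eef_pos: [0.5182, -0.2468, 0.1048]
ee_rot: [-1.777, -2.59, -0.001]
wrist_force: [-5.8, 4.4, 16.5]
finger_gap: 0.0547
grip_force: 61.6
```

```bash
cat >> h.py <<'E'
def chk():
    a=mark(); print('mark',ang(a[3],(.518,-.2467)) if a[3] is not None else None,a[4]); st()
E
python3 -c "
from h import *
chk()"
```

```text
mark 12.286454259472704 354
t 5.95 p [ 0.5182 -0.2468  0.1048] tool x deg -249.12 j [-0.16  0.63  0.74  1.88 -0.55  0.86  1.22] F [-5.7  5.3 18.9] T [ 1.07  1.32 -0.16] 0.05399568864994664
```

Request:
play_rows:
  increments:
    - {"dp": [0,0,0],"turn": 0.04,"hand": 0}
    - {"dp": [0,0,0],"turn": 0.04,"hand": 0}
    - {"dp": [0,0,0],"turn": 0.04,"hand": 0}
    - {"dp": [0,0,0],"turn": 0.04,"hand": 0}
    - {"dp": [0,0,0],"turn": 0.04,"hand": 0}

```text
t: 6.37
eef_pos: [0.5182, -0.2468, 0.1049]
ee_rot: [-2.158, -2.283, -0.001]
wrist_force: [-5.8, 4.8, 16.6]
finger_gap: 0.0545
grip_force: 61.6
```

```bash
python3 -c "
from h import *
chk()"
```

```text
mark -5.517964434983182 351
t 6.42 p [ 0.5181 -0.2469  0.1048] tool x deg -267.09 j [-0.21  0.66  0.81  1.88 -0.61  0.88  0.96] F [-6.4  6.6 20.2] T [ 1.12  1.53 -0.18] 0.05422084128128476
```

Request:
play_rows:
  increments:
    - {"dp": [0,0,0],"turn": 0.04,"hand": 0}
    - {"dp": [0,0,0],"turn": 0.04,"hand": 0}
    - {"dp": [0,0,0],"turn": 0.04,"hand": 0}
    - {"dp": [0,0,0],"turn": 0.04,"hand": 0}
    - {"dp": [0,0,0],"turn": 0.04,"hand": 0}

```text
t: 6.83
eef_pos: [0.5181, -0.2468, 0.1049]
ee_rot: [-2.488, -1.917, -0.001]
wrist_force: [-7.5, 5.4, 15.3]
finger_gap: 0.0544
grip_force: 61.7
```

```bash
python3 -c "
from h import *
chk()"
```

```text
mark -23.323248506924184 350
t 6.88 p [ 0.5181 -0.2469  0.1048] tool x deg -285.09 j [-0.26  0.69  0.89  1.88 -0.68  0.91  0.7 ] F [-6.9  5.7 19.3] T [ 1.26  1.54 -0.15] 0.05416496461452839
```

Request:
play_rows:
  increments:
    - {"dp": [0,0,0],"turn": 0.04,"hand": 0}
    - {"dp": [0,0,0],"turn": 0.04,"hand": 0}
    - {"dp": [0,0,0],"turn": 0.04,"hand": 0}
    - {"dp": [0,0,0],"turn": 0.04,"hand": 0}
    - {"dp": [0,0,0],"turn": 0.04,"hand": 0}

```text
t: 7.3
eef_pos: [0.518, -0.2468, 0.1049]
ee_rot: [-2.758, -1.504, -0.001]
wrist_force: [-6.2, 4.9, 17.3]
finger_gap: 0.0542
grip_force: 61.8
```

```bash
python3 -c "
from h import *
chk()"
```

```text
mark -41.168460509179546 352
t 7.35 p [ 0.518  -0.2469  0.1048] tool x deg -303.09 j [-0.3   0.73  0.96  1.88 -0.74  0.94  0.43] F [-6.9  6.8 21.8] T [ 1.43  1.71 -0.19] 0.05404051879044839
```

Request:
play_rows:
  increments:
    - {"dp": [0,0,0],"turn": 0.04,"hand": 0}
    - {"dp": [0,0,0],"turn": 0.04,"hand": 0}
    - {"dp": [0,0,0],"turn": 0.04,"hand": 0}
    - {"dp": [0,0,0],"turn": 0.04,"hand": 0}
    - {"dp": [0,0,0],"turn": 0.0,"hand": 0}

```text
t: 7.77
eef_pos: [0.5179, -0.2469, 0.1048]
ee_rot: [-2.924, -1.148, 0.001]
wrist_force: [-8.1, 5.1, 17.9]
finger_gap: 0.0543
grip_force: 63.2
```

```bash
python3 -c "
from h import *
chk()"
```

```text
mark -52.16314387416383 354
t 7.82 p [ 0.5179 -0.2469  0.1047] tool x deg -316.98 j [-0.33  0.76  1.01  1.88 -0.79  0.97  0.23] F [-8.6  3.7 16.5] T [0.91 1.69 1.37] 0.05393330340701032
```

Request:
play_rows:
  increments:
    - {"dp": [0,0,0],"turn": 0.03,"hand": 0}
    - {"dp": [0,0,0],"turn": 0.03,"hand": 0}
    - {"dp": [0,0,0],"turn": 0.03,"hand": 0}
    - {"dp": [0,0,0],"turn": 0.03,"hand": 0}
    - {"dp": [0,0,0],"turn": 0.0,"hand": 0}

```text
t: 8.23
eef_pos: [0.5183, -0.2465, 0.1045]
ee_rot: [-3.019, -0.868, 0.0]
wrist_force: [-3.9, 4.9, 10.0]
finger_gap: 0.0542
grip_force: 68.1
```

```bash
python3 -c "
from h import *
chk()"
```

```text
mark -51.75831907548846 360
t 8.28 p [ 0.5183 -0.2465  0.1045] tool x deg -327.78 j [-0.35  0.79  1.05  1.88 -0.83  0.99  0.07] F [-3.3  4.2  9.2] T [0.94 0.64 0.73] 0.054424832359939446
```

The stop is felt: the torque jumped from -0.17 to +1.4 N m and the mark stayed at about -52° while the tool went on turning. I release the collar and record the reference.

Request:
play_rows:
  increments:
    - {"dp": [0,0,0],"turn": 0,"hand": 0.85}
    - {"dp": [0,0,0],"turn": 0,"hand": 0.85}
    - {"dp": [0,0,0],"turn": 0,"hand": 0.85}
    - {"dp": [0,0,0],"turn": 0,"hand": 0.85}

```text
t: 8.62
eef_pos: [0.5182, -0.247, 0.1041]
ee_rot: [3.018, 0.87, 0.0]
wrist_force: [-0.3, 0.4, -0.4]
finger_gap: 0.0723
grip_force: 0.0
```

```bash
python3 -c "
from h import *
chk();chk()
print(env.trace(env.capture('wrist'),'collar')[0]['point'])
mark('wrist','pics/stop.png')"
```

```text
mark -50.64435784895851 390
t 8.67 p [ 0.5182 -0.247   0.1041] tool x deg 32.17 j [-0.35  0.79  1.05  1.88 -0.83  0.99  0.07] F [ 0.1 -0.6 -0.2] T [-0.06  0.05 -0.04] 0.07273955229487859
mark -50.52520576064511 395
t 8.72 p [ 0.5182 -0.247   0.104 ] tool x deg 32.18 j [-0.35  0.79  1.05  1.88 -0.83  0.99  0.07] F [-0.1 -0.6 -0.2] T [-0.02 -0.04  0.05] 0.07248223540789946
[285.2, 312.6]
```

View pics/stop.png

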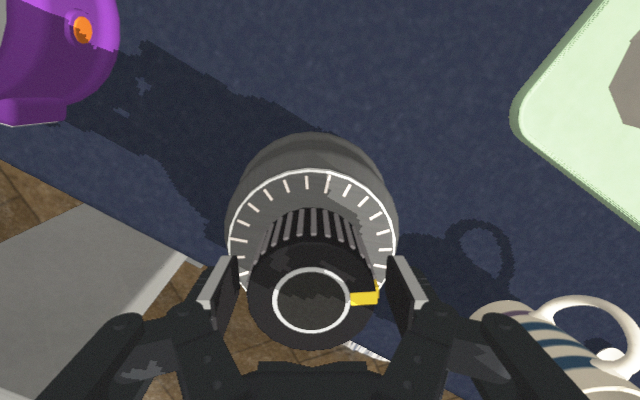

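The picture shows the released collar at the stop. Its ring centre is at about (312,299) and the mark at (363,297), which gives a reference of about -50.6°. Now I open it in bites of about 120°.

Request:
play_rows:
  increments:
    - {"dp": [0,0,0],"turn": 0,"hand": 0}
    - {"dp": [0,0,0],"turn": 0,"hand": 0}
    - {"dp": [0,0,0],"turn": 0,"hand": 0}
    - {"dp": [0,0,0],"turn": 0,"hand": 0}
    - {"dp": [0,0,0],"turn": -0.06,"hand": 0}

```text
t: 9.28
eef_pos: [0.5181, -0.2467, 0.1044]
ee_rot: [-2.974, -1.009, 0.0]
wrist_force: [-5.7, 6.1, 14.5]
finger_gap: 0.0541
grip_force: 61.4
```

Request:
play_rows:
  increments:
    - {"dp": [0,0,0],"turn": -0.07,"hand": 0}
    - {"dp": [0,0,0],"turn": -0.07,"hand": 0}
    - {"dp": [0,0,0],"turn": -0.07,"hand": 0}
    - {"dp": [0,0,0],"turn": -0.07,"hand": 0}
    - {"dp": [0,0,0],"turn": -0.07,"hand": 0}

```text
t: 9.7
eef_pos: [0.5181, -0.2467, 0.1045]
ee_rot: [-2.583, -1.788, -0.001]
wrist_force: [-3.7, 4.5, 11.2]
finger_gap: 0.0545
grip_force: 60.9
```

Request:
play_rows:
  increments:
    - {"dp": [0,0,0],"turn": -0.07,"hand": 0}
    - {"dp": [0,0,0],"turn": -0.07,"hand": 0}
    - {"dp": [0,0,0],"turn": -0.07,"hand": 0}
    - {"dp": [0,0,0],"turn": -0.07,"hand": 0}
    - {"dp": [0,0,0],"turn": -0.07,"hand": 0}

```text
t: 10.12
eef_pos: [0.5181, -0.2467, 0.1045]
ee_rot: [-2.0, -2.422, -0.001]
wrist_force: [-5.0, 3.8, 9.8]
finger_gap: 0.0542
grip_force: 61.1
```

Request:
play_rows:
  increments:
    - {"dp": [0,0,0],"turn": -0.07,"hand": 0}
    - {"dp": [0,0,0],"turn": -0.07,"hand": 0}
    - {"dp": [0,0,0],"turn": -0.07,"hand": 0}
    - {"dp": [0,0,0],"turn": -0.07,"hand": 0}
    - {"dp": [0,0,0],"turn": -0.07,"hand": 0}

```text
t: 10.53
eef_pos: [0.5182, -0.2467, 0.1045]
ee_rot: [-1.268, -2.874, -0.001]
wrist_force: [-4.2, 3.1, 9.2]
finger_gap: 0.0544
grip_force: 61.2
```

Request:
play_rows:
  increments:
    - {"dp": [0,0,0],"turn": -0.07,"hand": 0}
    - {"dp": [0,0,0],"turn": -0.07,"hand": 0}
    - {"dp": [0,0,0],"turn": -0.07,"hand": 0}
    - {"dp": [0,0,0],"turn": 0,"hand": 0}
    - {"dp": [0,0,0],"turn": 0,"hand": 0}

```text
t: 10.95
eef_pos: [0.5182, -0.2467, 0.1045]
ee_rot: [0.786, 3.042, 0.001]
wrist_force: [-3.7, 4.0, 9.1]
finger_gap: 0.0545
grip_force: 62.4
```

```bash
python3 -c "
from h import *
chk()"
```

```text
mark 66.62163574092651 364
t 11.0 p [ 0.5182 -0.2467  0.1045] tool x deg 151.0 j [-0.04  0.57  0.57  1.87 -0.41  0.82  1.8 ] F [-2.3  4.  10. ] T [0.72 0.75 0.15] 0.054668205119204435
```

Request:
play_rows:
  increments:
    - {"dp": [0,0,0],"turn": 0,"hand": 0.9}
    - {"dp": [0,0,0],"turn": 0,"hand": 0.9}
    - {"dp": [0,0,0],"turn": 0,"hand": 0.9}
    - {"dp": [0,0,0],"turn": 0,"hand": 0.9}
    - {"dp": [0,0,0],"turn": 0.06,"hand": 0.9}

```text
t: 11.42
eef_pos: [0.5181, -0.2471, 0.1041]
ee_rot: [0.927, 3.002, -0.0]
wrist_force: [-0.4, 0.6, -0.1]
finger_gap: 0.0766
grip_force: 0.0
```

Request:
play_rows:
  increments:
    - {"dp": [0,0,0],"turn": 0.07,"hand": 0.9}
    - {"dp": [0,0,0],"turn": 0.07,"hand": 0.9}
    - {"dp": [0,0,0],"turn": 0.07,"hand": 0.9}
    - {"dp": [0,0,0],"turn": 0.07,"hand": 0.9}
    - {"dp": [0,0,0],"turn": 0.07,"hand": 0.9}

```text
t: 11.83
eef_pos: [0.5182, -0.2469, 0.104]
ee_rot: [1.716, 2.631, -0.0]
wrist_force: [-0.4, -0.5, -0.4]
finger_gap: 0.0766
grip_force: 0.0
```

Request:
play_rows:
  increments:
    - {"dp": [0,0,0],"turn": 0.07,"hand": 0.9}
    - {"dp": [0,0,0],"turn": 0.07,"hand": 0.9}
    - {"dp": [0,0,0],"turn": 0.07,"hand": 0.9}
    - {"dp": [0,0,0],"turn": 0.07,"hand": 0.9}
    - {"dp": [0,0,0],"turn": 0.07,"hand": 0.9}

```text
t: 12.25
eef_pos: [0.5182, -0.2469, 0.104]
ee_rot: [2.366, 2.067, -0.0]
wrist_force: [-0.3, -0.9, -0.0]
finger_gap: 0.0767
grip_force: 0.0
```

Request:
play_rows:
  increments:
    - {"dp": [0,0,0],"turn": 0.07,"hand": 0.9}
    - {"dp": [0,0,0],"turn": 0.07,"hand": 0.9}
    - {"dp": [0,0,0],"turn": 0.07,"hand": 0.9}
    - {"dp": [0,0,0],"turn": 0.07,"hand": 0.9}
    - {"dp": [0,0,0],"turn": 0.07,"hand": 0.9}

```text
t: 12.67
eef_pos: [0.5182, -0.2469, 0.104]
ee_rot: [2.838, 1.347, -0.0]
wrist_force: [-0.5, 0.3, -0.6]
finger_gap: 0.0767
grip_force: 0.0
```

Request:
play_rows:
  increments:
    - {"dp": [0,0,0],"turn": 0.07,"hand": 0.9}
    - {"dp": [0,0,0],"turn": 0.07,"hand": 0.9}
    - {"dp": [0,0,0],"turn": 0.07,"hand": 0.9}
    - {"dp": [0,0,0],"turn": 0,"hand": 0.7}
    - {"dp": [0,0,0],"turn": 0,"hand": 0.7}

```text
t: 13.08
eef_pos: [0.5181, -0.2468, 0.1038]
ee_rot: [3.017, 0.876, -0.001]
wrist_force: [0.6, 0.4, -0.4]
finger_gap: 0.0602
grip_force: 0.0
```

```bash
python3 -c "
from h import *
chk()"
```

```text
mark 62.47648755925153 525
t 13.13 p [ 0.5181 -0.2469  0.1039] tool x deg 32.42 j [-0.35  0.79  1.05  1.88 -0.83  0.99  0.07] F [-0.3 -0.3  0.3] T [-0.01  0.   -0.02] 0.059521039760886144
```

Request:
play_rows:
  increments:
    - {"dp": [0,0,0],"turn": 0,"hand": 0}
    - {"dp": [0,0,0],"turn": 0,"hand": 0}
    - {"dp": [0,0,0],"turn": 0,"hand": 0}
    - {"dp": [0,0,0],"turn": -0.06,"hand": 0}
    - {"dp": [0,0,0],"turn": -0.07,"hand": 0}

```text
t: 13.55
eef_pos: [0.518, -0.2467, 0.1044]
ee_rot: [-2.91, -1.183, -0.0]
wrist_force: [-4.1, 3.9, 7.1]
finger_gap: 0.0539
grip_force: 62.3
```

Request:
play_rows:
  increments:
    - {"dp": [0,0,0],"turn": -0.07,"hand": 0}
    - {"dp": [0,0,0],"turn": -0.07,"hand": 0}
    - {"dp": [0,0,0],"turn": -0.07,"hand": 0}
    - {"dp": [0,0,0],"turn": -0.07,"hand": 0}
    - {"dp": [0,0,0],"turn": -0.07,"hand": 0}

```text
t: 13.97
eef_pos: [0.5181, -0.2467, 0.1044]
ee_rot: [-2.478, -1.931, -0.001]
wrist_force: [-3.2, 2.3, 5.0]
finger_gap: 0.0543
grip_force: 62.1
```

Request:
play_rows:
  increments:
    - {"dp": [0,0,0],"turn": -0.07,"hand": 0}
    - {"dp": [0,0,0],"turn": -0.07,"hand": 0}
    - {"dp": [0,0,0],"turn": -0.07,"hand": 0}
    - {"dp": [0,0,0],"turn": -0.07,"hand": 0}
    - {"dp": [0,0,0],"turn": -0.07,"hand": 0}

```text
t: 14.38
eef_pos: [0.5181, -0.2467, 0.1044]
ee_rot: [-1.861, -2.531, -0.001]
wrist_force: [-2.7, 2.5, 3.2]
finger_gap: 0.054
grip_force: 62.4
```

Request:
play_rows:
  increments:
    - {"dp": [0,0,0],"turn": -0.07,"hand": 0}
    - {"dp": [0,0,0],"turn": -0.07,"hand": 0}
    - {"dp": [0,0,0],"turn": -0.07,"hand": 0}
    - {"dp": [0,0,0],"turn": -0.07,"hand": 0}
    - {"dp": [0,0,0],"turn": -0.07,"hand": 0}

```text
t: 14.8
eef_pos: [0.5181, -0.2467, 0.1044]
ee_rot: [1.104, 2.941, 0.001]
wrist_force: [-2.9, 3.3, 2.5]
finger_gap: 0.0544
grip_force: 62.6
```

Request:
play_rows:
  increments:
    - {"dp": [0,0,0],"turn": -0.07,"hand": 0}
    - {"dp": [0,0,0],"turn": -0.07,"hand": 0}
    - {"dp": [0,0,0],"turn": -0.07,"hand": 0}
    - {"dp": [0,0,0],"turn": 0,"hand": 0}
    - {"dp": [0,0,0],"turn": 0,"hand": 0}

```text
t: 15.22
eef_pos: [0.5182, -0.2467, 0.1044]
ee_rot: [0.621, 3.079, 0.001]
wrist_force: [-3.7, 5.8, 5.1]
finger_gap: 0.0545
grip_force: 64.6
```

Request:
play_rows:
  increments:
    - {"dp": [0,0,0],"turn": 0,"hand": 0.9}
    - {"dp": [0,0,0],"turn": 0,"hand": 0.9}
    - {"dp": [0,0,0],"turn": 0,"hand": 0.9}
    - {"dp": [0,0,0],"turn": 0,"hand": 0.9}

```text
t: 15.55
eef_pos: [0.5182, -0.2471, 0.1041]
ee_rot: [0.62, 3.08, -0.001]
wrist_force: [0.4, 0.1, 1.2]
finger_gap: 0.0769
grip_force: 0.0
```

```bash
python3 -c "
from h import *
chk()"
```

```text
mark -172.13222874622463 522
t 15.6 p [ 0.5182 -0.247   0.104 ] tool x deg 157.24 j [-0.03  0.57  0.54  1.87 -0.39  0.81  1.9 ] F [-0.2 -0.  -0. ] T [-0.03  0.01  0.02] 0.07701646914401294
```

Request:
play_rows:
  increments:
    - {"dp": [0,0,0],"turn": 0.07,"hand": 0.9}
    - {"dp": [0,0,0],"turn": 0.07,"hand": 0.9}
    - {"dp": [0,0,0],"turn": 0.07,"hand": 0.9}
    - {"dp": [0,0,0],"turn": 0.07,"hand": 0.9}
    - {"dp": [0,0,0],"turn": 0.07,"hand": 0.9}

```text
t: 16.02
eef_pos: [0.5182, -0.2469, 0.1041]
ee_rot: [1.44, 2.792, -0.0]
wrist_force: [-0.4, -0.2, 0.3]
finger_gap: 0.0767
grip_force: 0.0
```

Request:
play_rows:
  increments:
    - {"dp": [0,0,0],"turn": 0.07,"hand": 0.9}
    - {"dp": [0,0,0],"turn": 0.07,"hand": 0.9}
    - {"dp": [0,0,0],"turn": 0.07,"hand": 0.9}
    - {"dp": [0,0,0],"turn": 0.07,"hand": 0.9}
    - {"dp": [0,0,0],"turn": 0.07,"hand": 0.9}

```text
t: 16.43
eef_pos: [0.5183, -0.2469, 0.1041]
ee_rot: [2.143, 2.296, -0.0]
wrist_force: [-0.6, -0.3, -0.2]
finger_gap: 0.0768
grip_force: 0.0
```

Request:
play_rows:
  increments:
    - {"dp": [0,0,0],"turn": 0.07,"hand": 0.9}
    - {"dp": [0,0,0],"turn": 0.07,"hand": 0.9}
    - {"dp": [0,0,0],"turn": 0.07,"hand": 0.9}
    - {"dp": [0,0,0],"turn": 0.07,"hand": 0.9}
    - {"dp": [0,0,0],"turn": 0.07,"hand": 0.9}

```text
t: 16.85
eef_pos: [0.5183, -0.2469, 0.1041]
ee_rot: [2.686, 1.629, 0.0]
wrist_force: [1.1, 0.7, -0.6]
finger_gap: 0.0766
grip_force: 0.0
```

Request:
play_rows:
  increments:
    - {"dp": [0,0,0],"turn": 0.07,"hand": 0.9}
    - {"dp": [0,0,0],"turn": 0.07,"hand": 0.9}
    - {"dp": [0,0,0],"turn": 0.07,"hand": 0.9}
    - {"dp": [0,0,0],"turn": 0.06,"hand": 0.7}
    - {"dp": [0,0,0],"turn": 0,"hand": 0.7}

```text
t: 17.27
eef_pos: [0.5183, -0.2467, 0.1038]
ee_rot: [2.968, 1.028, -0.001]
wrist_force: [0.1, 0.1, -0.4]
finger_gap: 0.0598
grip_force: 0.0
```

```bash
python3 -c "
from h import *
chk()"
```

```text
mark -170.9090898381824 305
t 17.32 p [ 0.5182 -0.2468  0.1039] tool x deg 38.57 j [-0.34  0.78  1.03  1.88 -0.81  0.97  0.17] F [ 0.  -0.4  0. ] T [0.01 0.05 0.02] 0.05969047994945181
```

Request:
play_rows:
  increments:
    - {"dp": [0,0,0],"turn": 0,"hand": 0}
    - {"dp": [0,0,0],"turn": 0,"hand": 0}
    - {"dp": [0,0,0],"turn": 0,"hand": 0}
    - {"dp": [0,0,0],"turn": -0.05,"hand": 0}
    - {"dp": [0,0,0],"turn": -0.07,"hand": 0}

```text
t: 17.73
eef_pos: [0.518, -0.2467, 0.1044]
ee_rot: [-2.851, -1.319, -0.0]
wrist_force: [-3.9, 3.9, 7.5]
finger_gap: 0.0542
grip_force: 61.7
```

Request:
play_rows:
  increments:
    - {"dp": [0,0,0],"turn": -0.07,"hand": 0}
    - {"dp": [0,0,0],"turn": -0.07,"hand": 0}
    - {"dp": [0,0,0],"turn": -0.07,"hand": 0}
    - {"dp": [0,0,0],"turn": -0.07,"hand": 0}
    - {"dp": [0,0,0],"turn": -0.07,"hand": 0}

```text
t: 18.15
eef_pos: [0.5181, -0.2467, 0.1044]
ee_rot: [-2.383, -2.046, -0.001]
wrist_force: [-3.2, 3.0, 5.8]
finger_gap: 0.0543
grip_force: 62.0
```

Request:
play_rows:
  increments:
    - {"dp": [0,0,0],"turn": -0.07,"hand": 0}
    - {"dp": [0,0,0],"turn": -0.07,"hand": 0}
    - {"dp": [0,0,0],"turn": -0.07,"hand": 0}
    - {"dp": [0,0,0],"turn": -0.07,"hand": 0}
    - {"dp": [0,0,0],"turn": -0.07,"hand": 0}

```text
t: 18.57
eef_pos: [0.5181, -0.2467, 0.1044]
ee_rot: [1.738, 2.617, 0.001]
wrist_force: [-3.6, 3.0, 4.0]
finger_gap: 0.0544
grip_force: 62.3
```

Request:
play_rows:
  increments:
    - {"dp": [0,0,0],"turn": -0.07,"hand": 0}
    - {"dp": [0,0,0],"turn": -0.07,"hand": 0}
    - {"dp": [0,0,0],"turn": -0.07,"hand": 0}
    - {"dp": [0,0,0],"turn": -0.07,"hand": 0}
    - {"dp": [0,0,0],"turn": -0.07,"hand": 0}

```text
t: 18.98
eef_pos: [0.5182, -0.2466, 0.1044]
ee_rot: [0.963, 2.99, 0.001]
wrist_force: [-1.9, 3.4, 2.2]
finger_gap: 0.0543
grip_force: 62.5
```

Request:
play_rows:
  increments:
    - {"dp": [0,0,0],"turn": -0.07,"hand": 0}
    - {"dp": [0,0,0],"turn": -0.07,"hand": 0}
    - {"dp": [0,0,0],"turn": 0,"hand": 0}
    - {"dp": [0,0,0],"turn": 0,"hand": 0}
    - {"dp": [0,0,0],"turn": 0,"hand": 0.9}

```text
t: 19.4
eef_pos: [0.5182, -0.2469, 0.1042]
ee_rot: [0.647, 3.074, -0.0]
wrist_force: [0.2, -0.4, -0.1]
finger_gap: 0.0649
grip_force: 0.0
```

Request:
play_rows:
  increments:
    - {"dp": [0,0,0],"turn": 0,"hand": 0.9}
    - {"dp": [0,0,0],"turn": 0,"hand": 0.9}
    - {"dp": [0,0,0],"turn": 0,"hand": 0.9}
    - {"dp": [0,0,0],"turn": 0.07,"hand": 0.9}
    - {"dp": [0,0,0],"turn": 0.07,"hand": 0.9}

```text
t: 19.82
eef_pos: [0.5182, -0.2471, 0.1041]
ee_rot: [0.984, 2.983, -0.0]
wrist_force: [0.1, -0.1, -0.2]
finger_gap: 0.0772
grip_force: 0.0
```

Request:
play_rows:
  increments:
    - {"dp": [0,0,0],"turn": 0.07,"hand": 0.9}
    - {"dp": [0,0,0],"turn": 0.07,"hand": 0.9}
    - {"dp": [0,0,0],"turn": 0.07,"hand": 0.9}
    - {"dp": [0,0,0],"turn": 0.07,"hand": 0.9}
    - {"dp": [0,0,0],"turn": 0.07,"hand": 0.9}

```text
t: 20.23
eef_pos: [0.5183, -0.247, 0.1041]
ee_rot: [1.758, 2.603, -0.0]
wrist_force: [-0.9, 0.1, -0.4]
finger_gap: 0.0765
grip_force: 0.0
```

Request:
play_rows:
  increments:
    - {"dp": [0,0,0],"turn": 0.07,"hand": 0.9}
    - {"dp": [0,0,0],"turn": 0.07,"hand": 0.9}
    - {"dp": [0,0,0],"turn": 0.07,"hand": 0.9}
    - {"dp": [0,0,0],"turn": 0.07,"hand": 0.9}
    - {"dp": [0,0,0],"turn": 0.07,"hand": 0.9}

```text
t: 20.65
eef_pos: [0.5183, -0.2469, 0.1041]
ee_rot: [2.398, 2.028, -0.0]
wrist_force: [-0.6, -0.4, -0.1]
finger_gap: 0.077
grip_force: 0.0
```

Request:
play_rows:
  increments:
    - {"dp": [0,0,0],"turn": 0.07,"hand": 0.9}
    - {"dp": [0,0,0],"turn": 0.07,"hand": 0.9}
    - {"dp": [0,0,0],"turn": 0.07,"hand": 0.9}
    - {"dp": [0,0,0],"turn": 0.07,"hand": 0.9}
    - {"dp": [0,0,0],"turn": 0.07,"hand": 0.9}

```text
t: 21.07
eef_pos: [0.5183, -0.2469, 0.1041]
ee_rot: [2.859, 1.301, 0.0]
wrist_force: [-1.1, 1.1, 0.5]
finger_gap: 0.0768
grip_force: 0.0
```

Request:
play_rows:
  increments:
    - {"dp": [0,0,0],"turn": 0.07,"hand": 0.85}
    - {"dp": [0,0,0],"turn": 0.05,"hand": 0.85}
    - {"dp": [0,0,0],"turn": 0.0,"hand": 0.85}
    - {"dp": [0,0,0],"turn": 0,"hand": 0.85}

```text
t: 21.4
eef_pos: [0.5182, -0.2469, 0.1039]
ee_rot: [2.964, 1.039, -0.001]
wrist_force: [-0.2, -0.0, 0.3]
finger_gap: 0.0725
grip_force: 0.0
```

```bash
python3 -c "
from h import *
chk();chk()
mark('wrist','pics/final.png')"
```

```text
mark -49.52551994440082 395
t 21.45 p [ 0.5182 -0.2469  0.104 ] tool x deg 38.66 j [-0.34  0.78  1.03  1.88 -0.81  0.97  0.17] F [-0.  -0.1  0.9] T [-0.02  0.02 -0.02] 0.07267518694795662
mark -49.55726809514403 397
t 21.5 p [ 0.5182 -0.2469  0.1041] tool x deg 38.64 j [-0.34  0.78  1.03  1.88 -0.81  0.97  0.17] F [0.6 0.1 0.3] T [-0.06 -0.01  0.03] 0.07220779563964429
```

View pics/final.png

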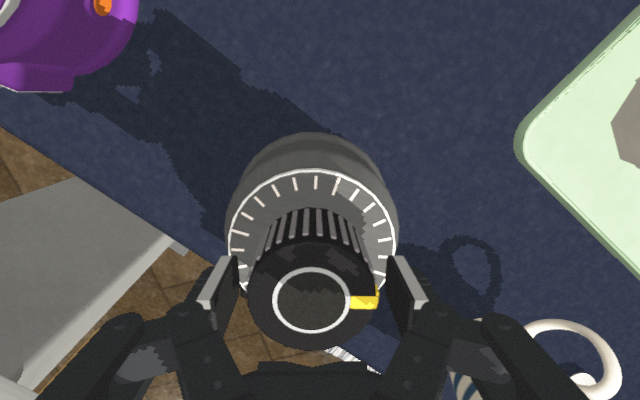

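The mark is at (363,301) with the tool 6.5° short of the reference view. I turn to the same view and compare like with like.

Request:
play_rows:
  increments:
    - {"dp": [0,0,0],"turn": 0.072,"hand": 0.85}
    - {"dp": [0,0,0],"turn": 0,"hand": 0.85}
    - {"dp": [0,0,0],"turn": 0,"hand": 0.85}
    - {"dp": [0,0,0],"turn": 0,"hand": 0.85}

```text
t: 21.88
eef_pos: [0.5182, -0.2469, 0.1041]
ee_rot: [3.018, 0.872, 0.0]
wrist_force: [0.4, 0.9, -0.5]
finger_gap: 0.0728
grip_force: 0.0
```

```bash
python3 -c "
from h import *
chk();chk()
mark('wrist','pics/final2.png')
a=cv2.imread('pics/stop.png').astype(int);b=cv2.imread('pics/final2.png').astype(int)
for i in (a,b):
    m=(i[...,2]>120)&(i[...,1]>100)&(i[...,0]<70); m[:270]=0;m[330:]=0;m[:,:330]=0;m[:,400:]=0
    r,c=np.nonzero(m);print(m.sum(),r.mean(),c.mean())
"
```

```text
mark -49.275154788038634 400
t 21.93 p [ 0.5182 -0.2469  0.1041] tool x deg 32.17 j [-0.35  0.79  1.05  1.88 -0.83  0.99  0.07] F [0.9 0.  0.4] T [ 0.03  0.01 -0.03] 0.0725705985011358
mark -49.25841079242249 400
t 21.98 p [ 0.5182 -0.2469  0.1041] tool x deg -327.86 j [-0.35  0.79  1.05  1.88 -0.83  0.99  0.07] F [-0.2  0.1  0.7] T [-0.01 -0.05  0.03] 0.07277853126671349
380 296.7394736842105 365.58684210526314
387 295.54780361757105 365.60723514211884
```

1.3° too far open, so I close it back by that much.

Request:
play_rows:
  increments:
    - {"dp": [0,0,0],"turn": 0,"hand": 0}
    - {"dp": [0,0,0],"turn": 0,"hand": 0}
    - {"dp": [0,0,0],"turn": 0,"hand": 0}
    - {"dp": [0,0,0],"turn": 0,"hand": 0}
    - {"dp": [0,0,0],"turn": 0.015,"hand": 0}

```text
t: 22.45
eef_pos: [0.518, -0.2467, 0.1045]
ee_rot: [-3.028, -0.832, -0.001]
wrist_force: [-5.7, 4.9, 12.4]
finger_gap: 0.0542
grip_force: 60.9
```

Request:
play_rows:
  increments:
    - {"dp": [0,0,0],"turn": 0,"hand": 0}
    - {"dp": [0,0,0],"turn": 0,"hand": 0}
    - {"dp": [0,0,0],"turn": 0,"hand": 0.85}
    - {"dp": [0,0,0],"turn": 0,"hand": 0.85}
    - {"dp": [0,0,0],"turn": -0.015,"hand": 0.85}

```text
t: 22.87
eef_pos: [0.5182, -0.2469, 0.1039]
ee_rot: [3.019, 0.867, -0.0]
wrist_force: [0.3, -0.1, 0.1]
finger_gap: 0.0728
grip_force: 0.0
```

Request:
play_rows:
  increments:
    - {"dp": [0,0,0],"turn": 0,"hand": 0.85}
    - {"dp": [0,0,0],"turn": 0,"hand": 0.85}
    - {"dp": [0,0,0],"turn": 0,"hand": 0.85}

```text
t: 23.12
eef_pos: [0.5182, -0.2469, 0.104]
ee_rot: [3.02, 0.866, -0.0]
wrist_force: [-0.1, -0.3, -0.4]
finger_gap: 0.0727
grip_force: 0.0
```

```bash
python3 -c "
from h import *
chk();chk()
"
```

```text
mark -50.56312365043913 402
t 23.17 p [ 0.5182 -0.2469  0.104 ] tool x deg 32.0 j [-0.35  0.79  1.05  1.88 -0.83  0.99  0.07] F [-0.3 -0.3 -0. ] T [ 0.03 -0.08 -0.02] 0.07269357518900404
mark -50.52432863449698 403
t 23.22 p [ 0.5182 -0.2469  0.104 ] tool x deg 31.99 j [-0.35  0.79  1.05  1.88 -0.83  0.99  0.07] F [-0.2 -0.2 -0.1] T [-0.07  0.02  0.01] 0.07267768669771463
```

The mark is back at the reference (-50.5° against -50.6°). I open the hand fully and lift straight up.

Request:
play_rows:
  increments:
    - {"dp": [0,0,0],"turn": 0,"hand": 1}
    - {"dp": [0,0,-0.3],"turn": 0,"hand": 1}
    - {"dp": [0,0,-0.6],"turn": 0,"hand": 1}
    - {"dp": [0,0,-0.7],"turn": 0,"hand": 1}
    - {"dp": [0,0,-0.7],"turn": 0,"hand": 1}

```text
t: 23.63
eef_pos: [0.5177, -0.2471, 0.1978]
ee_rot: [3.02, 0.865, -0.001]
wrist_force: [-0.3, -0.1, -0.8]
finger_gap: 0.0855
grip_force: 0.0
```

Request:
play_rows:
  increments:
    - {"dp": [0,0,-0.5],"turn": 0,"hand": 1}
    - {"dp": [0,0,0],"turn": 0,"hand": 1}
    - {"dp": [0,0,0],"turn": 0,"hand": 1}
    - {"dp": [0,0,0],"turn": 0,"hand": 1}
    - {"dp": [0,0,0],"turn": 0,"hand": 1}

```text
t: 24.05
eef_pos: [0.5178, -0.2466, 0.2154]
ee_rot: [-3.019, -0.866, 0.001]
wrist_force: [0.3, 0.1, -0.1]
finger_gap: 0.0857
grip_force: 0.0
```

```bash
python3 -c "
from h import *
chk()
c=env.capture('top')
for q in ['hopper','tea_mug']:
    d=env.trace(c,q); print(q,[(x['score'],x['point']) for x in d[:1]])
"
```

```text
mark -52.587122824479664 137
t 24.1 p [ 0.5178 -0.2467  0.2154] tool x deg -328.01 j [-0.44  0.66  1.19  1.81 -0.67  1.15 -0.04] F [0.  0.8 0.5] T [0.   0.02 0.02] 0.08549317455551256
hopper [(0.96, [203.0, 225.6])]
tea_mug [(0.79, [209.0, 439.2])]
```

```bash
python3 -c "
from station import env
print(env.close_job())"
```

```text
the job is handed in; nothing more can be done
None
```

I turned the collar clockwise to its stop, about 111° from the start, then opened it one full turn. In the same wrist-camera view the mark read -50.5°, against -50.6° at the stop. The collar is released, the arm is clear, the hopper and mug are where they stood, and I handed the job in at about 24 s.

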